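Lock the blue levelling foot of the slide-staining platform

TASK

The staining platform has just been levelled. Lock the levelling foot that has the blue winged jam nut: turn the blue nut clockwise (seen from above) until it is tight, with its wings in line with the two white marks on the foot, without forcing it further so that the adjusting screw turns with it, and let go. Leave the yellow nut tight as it is.

Things in the scene. Friction and masses are not known exactly. Their poses are not given: they have to be found in the camera images.
- blue_wings (a point): Blue winged jam nut on an upright steel screw: point on its axis, half-way up, 33 mm above the platform, 59 above the table. x along the wings, y across, z up. Grip its middle block: 36 mm along x, 24 along y (flat), 36 tall. Wings 14 thick, reach 39 from the axis. Screw head (17 across) ends 34 above this point; the dark foot disc (100 across) is 25 below. Nothing else tall within 75.
- blue_nut (a joint): Blue nut's turn relative to its screw, rad, growing clockwise seen from above. Light friction (0.06 N m) up to 1.6, where it is tight on its seat and its wings lie along the two white marks on the foot (if the screw has not turned). Starts 0.75 to 1.15 rad short of that. It does not rise or sink as it turns.
- blue_screw (a joint): Turn of the blue foot's adjusting screw from its setting, rad, 0 at the start, growing clockwise seen from above. Stiff friction (0.45 N m) in its seat holds it while the nut is loose; once the nut is tight, turning further drags the screw along with it.
- yellow_nut (a joint): Turn of the like nut, in yellow, on the platform's other levelling foot, 260 mm away, rad, growing clockwise seen from above; it is already tight (about 1.6) and stiff. Which foot is on which side varies.

How it is judged:
By the outcome, as a careful person would: the job done as asked, in the order asked, and still so for the second after the job is handed in, with the robot touching nothing.
It also fails if it takes over 29 s, if anything falls off the work surface, if the arm or the gripper's body presses on something with over 40 N, if the wrist force passes 120 N, or if a joint passes its speed limit or range.

ROBOT

A 6-joint arm with a two-finger parallel gripper is mounted at the origin on the work surface. World frame = base frame: x ahead of the robot, y to its left, z up, the work surface at z = 0. Lengths are in mm, angles in rad, forces in N, time in s.
With the tool pointing down it reaches from about 300 to 775 mm from the base axis. Payload 14.6 kg.
Tool frame: the origin (TCP) lies midway between the tips of the shut fingers; the grasp point (between the pads) lies 19 mm behind it; y points along the fingers, z is the direction in which the jaws open and shut, and the axes are right-handed (so a half turn about y gives the same grasp; the last joint's range is limited). The gripper opens to 94 mm and grips with 3 to 60 N. Pads are 16 mm wide; open, the fingers measure 119 mm over their backs; the gripper's body (75 mm by 177 mm) begins 78 mm behind the grasp point.
Start: joints at [1.125, 0.3, 1.521, -0, 1.321, -0.067], TCP at [203.39, 511.001, 205.446] pointing down, gripper open.
Joint ranges: [-3.03, 3.03], [-0.79, 2.21], [0.23, 2.52], [-1.04, 4.18], [0, 3.07], [-2.55, 2.55]. Speed limits (rad/s): [2.22, 2.22, 2.57, 3.14, 3.14, 3.14].

INTERFACE

Orientations are given as [roll, pitch, yaw] about the fixed x, y, z axes, in that order (R = Rz(yaw) Ry(pitch) Rx(roll)).
In Python, from cell import manip gives the robot as it stands.
- The arm moves only by the tool play_rows, never from a script. Its argument "series" is a list of rows, each a list of 3 entries, a list of its own where there are three numbers: the shift along the tool's x, y, z in m, then the turn about the tool's y in rad, then the closure, from 0 (fully open) to 1 (shut). In form: [[[dx, dy, dz], twist, grip], ...]. A call has 1 to 20 rows; each row is the pose to reach, as a shift and turn from the pose measured when the call began, along the tool's axes at that moment; what a row does not reach only later rows make up. A row lasts 1/10 s, in which the tool goes at most 50 mm and 8.59 degrees, less where a joint would pass 70% of its speed; a pose out of reach is approached as far as the arm can. A call with a gripper value outside its range is refused whole. The fingers move at their own pace and stop on an object; "squeeze" is the grip in N (left out, the last holds). Time passes only in rows, so rows that repeat a pose let the fingers close. It gives the time, the measured TCP pose, the force and the opening at its end, in the units of the state.
- manip.read_state(): the state, without advancing time (a new reading comes with each control period).
- manip.camera(name): name is "side" or "top" or "wrist"; returns the picture (400x640x3 uint8, red, green, blue); there is no depth.
- manip.camera_params(name): a dict with "K" (3x3 intrinsics, pixels), "rvec" (rotation vector, rad) and "tvec" (3), from world to camera coordinates, as OpenCV has them. Camera axes: x right, y down, z forward; pixel columns grow to the right and rows downward; lengths in mm; the calibration is good to about 2 mm. A picture is of the moment at which its call begins: read the wrist's pose just before it. camera_params takes no time and is no camera call; for the wrist camera it gives the pose at the moment of the call.
- manip.sign_off(): hands the job in, once; it reports no verdict.
The state is a dict: "clock": time; "joints": joint angles; "qd": joint speeds; "effort": joint torques, N m; "eef_pos": TCP position; "eef_rot": TCP orientation; "wrist_force": force on the tool from outside, world axes, zero at the start; "moment": the same for the moment, N m; "finger_gap": finger opening in mm.
Only numpy, scipy, OpenCV 4.12 (cv2) and the standard library are available. Lean on these libraries where they do the work, as an engineer would, in place of code of your own. Each camera call takes 0.05 s, during which the arm holds its last target. There are 200 camera calls.

## Working session

There is one attempt and no reset: what is moved stays moved. The work goes in short steps, Python scripts to look and compute and a tool call to move; the robot and the scene stay as the last step left them, time stands still between calls to the robot, and variables do not carry over. Pictures are saved under pics/ and viewed, about 8 in all and at most 12, crops included, and the job is handed in when it is done.

Besides the shell and the picture viewer there is one more tool, called after "Emit:" by a JSON object that holds its "api" and its "payload", one argument or row to a line. play_rows: Moves the arm, as the interface text tells. Its arguments: {"type":"object","properties":{"series":{"type":"array","items":{"type":"array"}},"squeeze":{"type":"number"}},"required":["series"]}

```bash
mkdir -p pics; ls
python3 - <<'E'
from cell import manip
import cv2,numpy as np
s=manip.read_state(); print(s)
a=manip.camera("top"); b=manip.camera("side")
cv2.imwrite("pics/top0.png",a[:,:,::-1]); cv2.imwrite("pics/side0.png",b[:,:,::-1])
for n in("top","side","wrist"): print(n,manip.camera_params(n))
E
```

```text
pics
{'clock': 0.0, 'joints': array([ 1.12544032e+00,  3.00444708e-01,  1.52159329e+00,  1.55142262e-05,
        1.32071123e+00, -6.65814328e-02]), 'qd': array([-0.00058698,  0.00143286, -0.00029982, -0.00089416, -0.00247866,
       -0.00040093]), 'effort': array([ 5.63646372e-04, -5.31828904e+01, -3.52712417e+01,  7.08940532e-02,
        2.45553948e-02, -1.16721890e-04]), 'eef_pos': array([203.2528024 , 510.77457862, 204.89564893]), 'eef_rot': array([-1.57194933e+00,  9.19430133e-05, -3.78778471e-01]), 'wrist_force': array([ 0.44023259, -0.05453037,  0.11115612]), 'moment': array([-0.05637408,  0.05679638, -0.01918283]), 'finger_gap': 93.68481399321719}
top {'K': array([[428.60930415,   0.        , 317.5635273 ],
       [  0.        , 428.60930415, 200.31620509],
       [  0.        ,   0.        ,   1.        ]]), 'rvec': array([ 2.18901695, -2.14007344,  0.05300965]), 'tvec': array([ 39.25365697, 564.10603844, 705.07784068])}
side {'K': array([[387.40058195,   0.        , 322.20927574],
       [  0.        , 387.40058195, 200.91135599],
       [  0.        ,   0.        ,   1.        ]]), 'rvec': array([ 2.08109938, -0.43063992,  0.27366422]), 'tvec': array([-487.28135193,  185.66446426,  474.66122266])}
wrist {'K': array([[301.18909858,   0.        , 321.43467611],
       [  0.        , 301.18909858, 201.78640122],
       [  0.        ,   0.        ,   1.        ]]), 'rvec': array([-2.39437064, -1.62384297, -0.23510079]), 'tvec': array([-549.37563997,  -29.34235703,  391.52365016])}
```

View pics/top0.png

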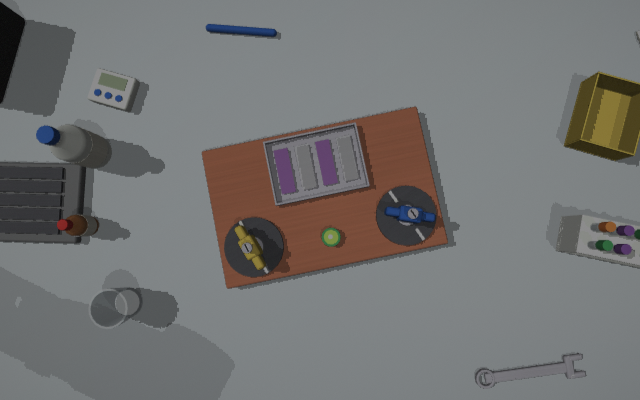

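View pics/side0.png

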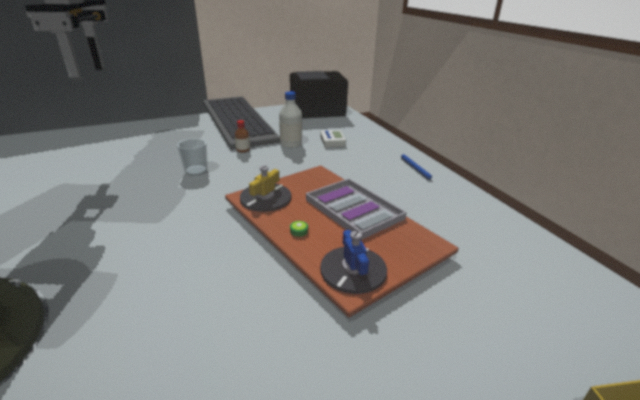

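The top view shows the blue nut at about (411,214), with wings from (388,212) to (434,217) and white marks at about (393,197) and (420,235). The yellow nut is at (251,247). I'll convert these to world coordinates next.

```bash
cat > h.py <<'E'
import cv2,numpy as np
from cell import manip
def ray(P,uv):
    R=cv2.Rodrigues(P["rvec"])[0]; o=-R.T@P["tvec"]
    d=R.T@np.linalg.solve(P["K"],[uv[0],uv[1],1.]); return o,d
def onz(P,uv,z):
    o,d=ray(P,uv); return o+d*(z-o[2])/d[2]
def proj(P,X): return cv2.projectPoints(np.array([X],float),P["rvec"],P["tvec"],P["K"],None)[0].ravel()
def blobs(m,mn=5):
    n,l,st,c=cv2.connectedComponentsWithStats(m.astype(np.uint8)); return [(st[i,4],c[i].round(1),l==i) for i in range(1,n) if st[i,4]>=mn]
def blue(im):
    h=cv2.cvtColor(im,cv2.COLOR_RGB2HSV); return (h[...,0]>105)&(h[...,0]<130)&(h[...,1]>120)&(h[...,2]>40)
def white(im):
    h=cv2.cvtColor(im,cv2.COLOR_RGB2HSV); return (h[...,1]<60)&(h[...,2]>120)
E
python3 - <<'E'
from h import *
P=manip.camera_params("top"); im=cv2.imread("pics/top0.png")[:,:,::-1].copy()
o,_=ray(P,(0,0)); print("cam",o)
m=blue(im); m[:, :370]=0;m[:,460:]=0;m[:170]=0;m[260:]=0
ys,xs=np.nonzero(m); print(len(xs),xs.mean(),ys.mean())
pts=np.array([onz(P,(x,y),62)[:2] for x,y in zip(xs,ys)])
(c,sz,an)=cv2.minAreaRect(pts.astype(np.float32)); print("rect",c,sz,an)
w,v=np.linalg.eigh(np.cov(pts.T)); print("mean",pts.mean(0),"wing ang",np.arctan2(v[1,1],v[0,1]))
W=white(im); W[:, :375]=0;W[:,440:]=0;W[:185]=0;W[245:]=0
for a,cc,_ in blobs(W): print(a,cc,onz(P,cc,34)[:2])
S=manip.camera_params("side"); sim=cv2.imread("pics/side0.png")[:,:,::-1].copy()
m=blue(sim); m[:220]=0;m[300:]=0;m[:,:320]=0;m[:,400:]=0
ys,xs=np.nonzero(m); print("side",len(xs),xs.mean(),ys.mean())
print(proj(S,[*pts.mean(0),59]),proj(P,[*pts.mean(0),59]))
E
```

```text
cam [504.46309649  28.0732893  749.41317597]
492 409.1605691056911 214.04674796747966
rect (541.7506713867188, -96.46784210205078) (80.69662475585938, 24.453041076660156) 81.77216339111328
mean [541.12915642 -95.91127272] wing ang 1.4438839200385254
30 [392.7 196.2] [571.79133627 -73.51948915]
23 [415.2 211.5] [ 547.0682409  -110.92819044]
28 [410.5 214.5] [ 541.91059068 -103.20746631]
11 [406.2 223.5] [526.82372808 -96.22134574]
30 [419.6 233.9] [ 510.15966108 -118.35440621]
side 430 356.2906976744186 252.80232558139534
[354.47331706 253.33843633] [408.80072189 214.13343936]
```

The foot centre is at about (541, -96), where the nut's centre and the midpoint of the marks agree. The wings lie at 1.444 rad and the marks at 0.628, so the nut needs about 0.82 rad clockwise. I'll hover above it with yaw -1.70.

Emit:
{"api": "play_rows", "payload": {
  "series": [
    [[0.538, 0.055, -0.439], 1.319, 0],
    [[0.538, 0.055, -0.439], 1.319, 0],
    [[0.538, 0.055, -0.439], 1.319, 0],
    [[0.538, 0.055, -0.439], 1.319, 0],
    [[0.538, 0.055, -0.439], 1.319, 0],
    [[0.538, 0.055, -0.439], 1.319, 0],
    [[0.538, 0.055, -0.439], 1.319, 0],
    [[0.538, 0.055, -0.439], 1.319, 0],
    [[0.538, 0.055, -0.439], 1.319, 0],
    [[0.538, 0.055, -0.439], 1.319, 0],
    [[0.538, 0.055, -0.439], 1.319, 0],
    [[0.538, 0.055, -0.439], 1.319, 0],
    [[0.538, 0.055, -0.439], 1.319, 0],
    [[0.538, 0.055, -0.439], 1.319, 0],
    [[0.538, 0.055, -0.439], 1.319, 0],
    [[0.538, 0.055, -0.439], 1.319, 0],
    [[0.538, 0.055, -0.439], 1.319, 0],
    [[0.538, 0.055, -0.439], 1.319, 0]
  ]
}}

```text
clock: 1.9
eef_pos: [540.5, -95.0, 150.7]
eef_rot: [-1.571, -0.001, -1.696]
wrist_force: [-0.6, 0.7, -0.5]
finger_gap: 94.1
```

Run:
```python
from h import *
s=manip.read_state(); P=manip.camera_params("wrist"); im=manip.camera("wrist"); cv2.imwrite("pics/w1.png",im[:,:,::-1])
np.savez("w1.npz",**P); print(s["eef_pos"],s["eef_rot"],ray(P,(320,200)))
print("nut proj",proj(P,[541,-96,77]),"head",proj(P,[541,-96,93]))
for a,c,_ in blobs(white(im),15): print(a,c,onz(P,c,34)[:2])
for a,c,_ in blobs(blue(im),60): print("b",a,c,onz(P,c,70)[:2])
```

```text
[540.54554399 -95.01460618 150.65867207] [-1.57086942e+00 -9.46792233e-04 -1.69644848e+00] (array([551.24108131, -12.39229552, 328.93574804]), array([-0.04051803, -0.27722432, -0.95998064]))
nut proj [322.00344292 211.6729121 ] head [322.02543767 217.78428479]
126798 [307.5 165.9] [531.00130357 -61.24810436]
5603 [382.2  56.7] [610.8408205   27.75380932]
83 [403.8  16.6] [631.49761504  56.98047599]
40 [393.7  20.6] [622.67222901  55.01845122]
66 [261.3  69.4] [501.76604496  31.01046251]
22 [447.2  96.3] [668.19765152 -13.19698207]
33 [423.2  98.8] [646.11348073 -12.60985155]
22 [419.8 106.8] [642.75401795 -19.31545309]
17 [396.6 108.5] [621.1811732  -18.11479964]
108 [349.7 172.1] [571.70073597 -72.64309909]
34 [307. 198.] [525.93102207 -93.80176956]
212 [321.9 216.1] [ 538.54133584 -115.05467433]
96 [295.4 221.5] [ 510.39368883 -117.50551366]
1888 [216.3 374.5] [ 383.50118316 -303.86474588]
16 [332.1 356.2] [ 528.37503414 -294.08174661]
2898 [401.3 375.1] [ 609.7325668 -333.261754 ]
15 [333.7 363.3] [ 529.07752516 -304.89285614]
53 [270.5 375.2] [ 449.63020194 -313.27910072]
b 974 [321.9 191.9] [542.93781848 -79.94385873]
b 150 [321.5 238.5] [ 536.96122087 -124.37813661]
```

View pics/w1.png

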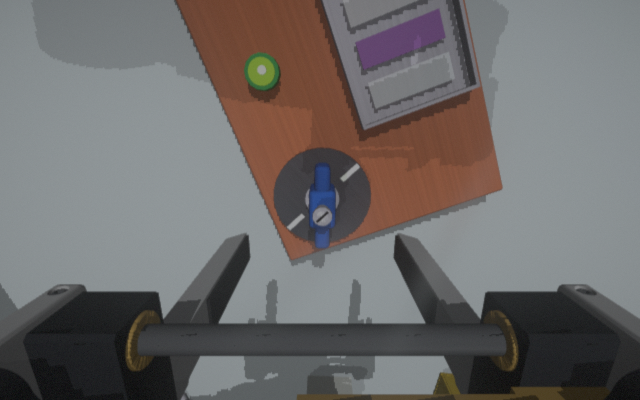

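The wrist view shows the marks at (350,172) and (295,221), giving a centre of (541,-95) and an angle of 0.632. The wings run straight down the image at column 322, so the tool is aligned. Remaining turn is still about 0.81. I'll descend 105 mm and close gently, because a light grip caps the torque below the screw's 0.45 N m.

Emit:
{"api": "play_rows", "payload": {
  "series": [
    [[0, 0.03, 0], 0, 0],
    [[0, 0.06, 0], 0, 0],
    [[0, 0.085, 0], 0, 0],
    [[0, 0.1, 0], 0, 0],
    [[0, 0.105, 0], 0, 0],
    [[0, 0.105, 0], 0, 0],
    [[0, 0.105, 0], 0, 1],
    [[0, 0.105, 0], 0, 1],
    [[0, 0.105, 0], 0, 1],
    [[0, 0.105, 0], 0, 1],
    [[0, 0.105, 0], 0, 1],
    [[0, 0.105, 0], 0, 1],
    [[0, 0.105, 0], 0, 1],
    [[0, 0.105, 0], 0, 1]
  ],
  "squeeze": 15
}}

```text
clock: 3.35
eef_pos: [540.6, -95.2, 45.7]
eef_rot: [-1.571, -0.001, -1.696]
wrist_force: [0.6, 0.8, 0.1]
finger_gap: 33.5
```

Run:
```python
from h import *
s=manip.read_state(); print({k:np.round(s[k],3) for k in("clock","eef_pos","eef_rot","wrist_force","moment","finger_gap")})
```

```text
{'clock': np.float64(3.35), 'eef_pos': array([540.616, -95.213,  45.703]), 'eef_rot': array([-1.571e+00, -1.000e-03, -1.696e+00]), 'wrist_force': array([0.57 , 0.82 , 0.069]), 'moment': array([-0.025,  0.14 , -0.027]), 'finger_gap': np.float64(33.46)}
```

Still closing, with the gap at 33.5 mm and the block 24 mm wide.

Emit:
{"api": "play_rows", "payload": {
  "series": [
    [[0, 0, 0], 0, 1],
    [[0, 0, 0], 0, 1],
    [[0, 0, 0], 0, 1],
    [[0, 0, 0], 0, 1],
    [[0, 0, 0], 0, 1]
  ],
  "squeeze": 15
}}

```text
clock: 3.85
eef_pos: [540.8, -95.2, 45.7]
eef_rot: [-1.57, -0.001, -1.696]
wrist_force: [3.0, 0.0, -2.7]
finger_gap: 23.7
```

Run:
```python
from h import *
s=manip.read_state(); print({k:np.round(s[k],3) for k in("clock","eef_pos","eef_rot","wrist_force","moment","finger_gap")})
```

```text
{'clock': np.float64(3.85), 'eef_pos': array([540.799, -95.221,  45.734]), 'eef_rot': array([-1.570e+00, -1.000e-03, -1.696e+00]), 'wrist_force': array([ 3.041,  0.038, -2.682]), 'moment': array([-0.13 , -0.634, -0.104]), 'finger_gap': np.float64(23.735)}
```

Gripped, at 23.7 mm. Turning most of the way, 0.70 rad.

Emit:
{"api": "play_rows", "payload": {
  "series": [
    [[0, 0, 0], 0.03, 1],
    [[0, 0, 0], 0.09, 1],
    [[0, 0, 0], 0.16, 1],
    [[0, 0, 0], 0.23, 1],
    [[0, 0, 0], 0.3, 1],
    [[0, 0, 0], 0.37, 1],
    [[0, 0, 0], 0.44, 1],
    [[0, 0, 0], 0.51, 1],
    [[0, 0, 0], 0.58, 1],
    [[0, 0, 0], 0.64, 1],
    [[0, 0, 0], 0.68, 1],
    [[0, 0, 0], 0.7, 1],
    [[0, 0, 0], 0.7, 1],
    [[0, 0, 0], 0.7, 1]
  ]
}}

```text
clock: 5.25
eef_pos: [540.7, -95.2, 45.7]
eef_rot: [-1.57, -0.0, -2.396]
wrist_force: [1.5, 0.8, -1.6]
finger_gap: 23.9
```

```bash
cat > st.py <<'E'
from h import *
s=manip.read_state(); print({k:np.round(s[k],3) for k in("clock","eef_pos","eef_rot","wrist_force","moment","finger_gap")}, s["joints"][5])
E
python3 st.py
```

```text
{'clock': np.float64(5.25), 'eef_pos': array([540.743, -95.179,  45.716]), 'eef_rot': array([-1.57 , -0.   , -2.396]), 'wrist_force': array([ 1.463,  0.799, -1.63 ]), 'moment': array([ 0.119, -0.016, -0.063]), 'finger_gap': np.float64(23.853)} 0.5848535239460425
```

The target yaw is about -2.51, so 0.115 is left. I'll approach it in smaller steps and watch the z moment.

Emit:
{"api": "play_rows", "payload": {
  "series": [
    [[0, 0, 0], 0.02, 1],
    [[0, 0, 0], 0.04, 1],
    [[0, 0, 0], 0.06, 1],
    [[0, 0, 0], 0.08, 1],
    [[0, 0, 0], 0.08, 1]
  ]
}}

```text
clock: 5.75
eef_pos: [540.7, -95.1, 45.7]
eef_rot: [-1.57, -0.0, -2.477]
wrist_force: [1.4, 1.0, -0.5]
finger_gap: 23.8
```

```bash
python3 st.py
```

```text
{'clock': np.float64(5.75), 'eef_pos': array([540.727, -95.136,  45.735]), 'eef_rot': array([-1.57 , -0.   , -2.477]), 'wrist_force': array([ 1.444,  0.996, -0.483]), 'moment': array([ 0.11 , -0.029, -0.059]), 'finger_gap': np.float64(23.791)} 0.6659046494222741
```

Emit:
{"api": "play_rows", "payload": {
  "series": [
    [[0, 0, 0], 0.01, 1],
    [[0, 0, 0], 0.02, 1],
    [[0, 0, 0], 0.02, 1]
  ]
}}

```text
clock: 6.05
eef_pos: [540.7, -95.2, 45.7]
eef_rot: [-1.57, -0.0, -2.497]
wrist_force: [2.3, 0.5, -1.0]
finger_gap: 23.5
```

```bash
python3 st.py
```

```text
{'clock': np.float64(6.05), 'eef_pos': array([540.712, -95.166,  45.722]), 'eef_rot': array([-1.57 , -0.   , -2.497]), 'wrist_force': array([ 2.262,  0.496, -0.955]), 'moment': array([ 0.114, -0.028, -0.006]), 'finger_gap': np.float64(23.538)} 0.6863921051783155
```

Emit:
{"api": "play_rows", "payload": {
  "series": [
    [[0, 0, 0], 0.012, 1],
    [[0, 0, 0], 0.012, 1]
  ]
}}

```text
clock: 6.25
eef_pos: [540.7, -95.2, 45.7]
eef_rot: [-1.57, -0.0, -2.51]
wrist_force: [1.0, 0.2, -0.1]
finger_gap: 23.8
```

```bash
python3 st.py
```

```text
{'clock': np.float64(6.25), 'eef_pos': array([540.729, -95.151,  45.74 ]), 'eef_rot': array([-1.57, -0.  , -2.51]), 'wrist_force': array([ 0.994,  0.206, -0.131]), 'moment': array([ 0.136, -0.054,  0.035]), 'finger_gap': np.float64(23.846)} 0.6989878707023408
```

Emit:
{"api": "play_rows", "payload": {
  "series": [
    [[0, 0, 0], 0.012, 1],
    [[0, 0, 0], 0.012, 1]
  ]
}}

```text
clock: 6.45
eef_pos: [540.7, -95.2, 45.7]
eef_rot: [-1.57, -0.001, -2.522]
wrist_force: [1.6, -0.4, -0.4]
finger_gap: 24.1
```

```bash
python3 st.py
```

```text
{'clock': np.float64(6.45), 'eef_pos': array([540.687, -95.19 ,  45.743]), 'eef_rot': array([-1.570e+00, -1.000e-03, -2.522e+00]), 'wrist_force': array([ 1.623, -0.392, -0.439]), 'moment': array([0.039, 0.032, 0.361]), 'finger_gap': np.float64(24.109)} 0.7113588821597625
```

The moment jumped to 0.36 N m at yaw -2.522, so the nut is on its seat and below the screw's 0.45. Opening, then lifting to look.

Emit:
{"api": "play_rows", "payload": {
  "series": [
    [[0, 0, 0], 0, 0],
    [[0, 0, 0], 0, 0],
    [[0, 0, 0], 0, 0],
    [[0, 0, 0], 0, 0],
    [[0, 0, 0], 0, 0],
    [[0, 0, 0], 0, 0],
    [[0, 0, 0], 0, 0],
    [[0, 0, 0], 0, 0],
    [[0, -0.02, 0], 0, 0],
    [[0, -0.06, 0], 0, 0],
    [[0, -0.1, 0], 0, 0],
    [[0, -0.105, 0], 0, 0],
    [[0, -0.105, 0], 0, 0],
    [[0, -0.105, 0], 0, 0]
  ]
}}

```text
clock: 7.85
eef_pos: [540.1, -95.0, 149.4]
eef_rot: [-1.571, -0.002, -2.522]
wrist_force: [-0.8, -0.4, -0.1]
finger_gap: 93.9
```

```bash
python3 st.py
python3 - <<'E'
from h import *
P=manip.camera_params("wrist"); im=manip.camera("wrist"); cv2.imwrite("pics/w2.png",cv2.resize(im[100:300,220:420,::-1],None,fx=3,fy=3,interpolation=cv2.INTER_CUBIC))
for a,c,_ in blobs(white(im),15):
  p=onz(P,c,34)
  if np.hypot(p[0]-541,p[1]+95)<60: print(a,c,p[:2])
for a,c,m in blobs(blue(im),60): print("b",a,c,onz(P,c,66)[:2])
m=blue(im); ys,xs=np.nonzero(m); k=(abs(xs-320)<70)&(abs(ys-200)<80)
pts=np.array([onz(P,(x,y),64)[:2] for x,y in zip(xs[k],ys[k])])
w,v=np.linalg.eigh(np.cov(pts.T)); print("wing ang",np.arctan2(v[1,1],v[0,1])%np.pi, cv2.minAreaRect(pts.astype(np.float32)))
E
```

```text
{'clock': np.float64(7.85), 'eef_pos': array([540.125, -94.956, 149.449]), 'eef_rot': array([-1.571e+00, -2.000e-03, -2.522e+00]), 'wrist_force': array([-0.789, -0.412, -0.063]), 'moment': array([-0.033,  0.153,  0.063]), 'finger_gap': np.float64(93.944)} 0.7112826428497796
63 [321.5 155.1] [575.36450856 -70.07488417]
45 [307.2 198.4] [531.25889547 -83.70627986]
231 [321.8 215.9] [ 524.55994225 -106.68150133]
b 1174 [321.  199.5] [546.08922819 -90.43384623]
wing ang 0.6038565092989026 ((540.3383178710938, -95.2052230834961), (78.94163513183594, 23.150161743164062), 34.808082580566406)
```

View pics/w2.png

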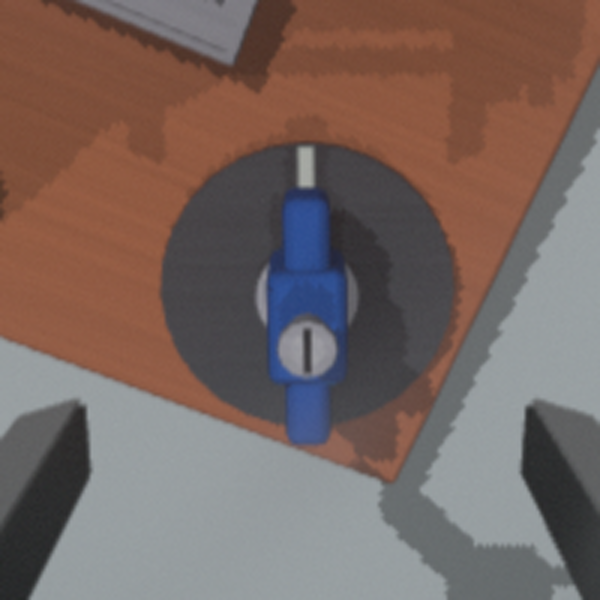

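The wings now point straight at the far mark, with the mark at crop (306,167) and the wing axis at column 306. The screw slot lies parallel to them, as it did at the start. I'll back off and check once more from the top camera.

Emit:
{"api": "play_rows", "payload": {
  "series": [
    [[0, -0.05, 0], 0, 0],
    [[0, -0.1, 0], 0, 0],
    [[-0.1, -0.1, 0.12], 0, 0],
    [[-0.1, -0.1, 0.12], 0, 0],
    [[-0.146, -0.1, -0.203], 0, 0],
    [[-0.146, -0.1, -0.203], 0, 0],
    [[-0.146, -0.1, -0.203], 0, 0],
    [[-0.146, -0.1, -0.203], 0, 0],
    [[-0.146, -0.1, -0.203], 0, 0],
    [[-0.146, -0.1, -0.203], 0, 0],
    [[-0.146, -0.1, -0.203], 0, 0],
    [[-0.146, -0.1, -0.203], 0, 0],
    [[-0.146, -0.1, -0.203], 0, 0]
  ]
}}

```text
clock: 9.2
eef_pos: [541.5, 154.2, 248.3]
eef_rot: [-1.572, -0.003, -2.523]
wrist_force: [0.1, -1.0, -0.4]
finger_gap: 93.8
```

```bash
python3 st.py
python3 - <<'E'
from h import *
P=manip.camera_params("top"); im=manip.camera("top"); cv2.imwrite("pics/top1.png",im[:,:,::-1])
m=blue(im); ys,xs=np.nonzero(m); k=(abs(xs-410)<40)&(abs(ys-214)<40)
if k.sum()>50:
  pts=np.array([onz(P,(x,y),62)[:2] for x,y in zip(xs[k],ys[k])])
  w,v=np.linalg.eigh(np.cov(pts.T)); print("wing ang",np.arctan2(v[1,1],v[0,1])%np.pi, cv2.minAreaRect(pts.astype(np.float32)))
for n in("top0","top1"):
  i=cv2.imread(f"pics/{n}.png"); h=cv2.cvtColor(i,cv2.COLOR_BGR2HSV); y=(h[...,0]>18)&(h[...,0]<32)&(h[...,1]>150)&(h[...,2]>80)
  ys,xs=np.nonzero(y); k=(abs(xs-251)<30)&(abs(ys-247)<35)
  if k.sum()>50: w,v=np.linalg.eigh(np.cov(np.c_[xs[k],ys[k]].T)); print(n,"yellow",k.sum(),xs[k].mean(),ys[k].mean(),np.arctan2(v[1,1],v[0,1])%np.pi)
E
```

```text
{'clock': np.float64(9.2), 'eef_pos': array([541.499, 154.223, 248.254]), 'eef_rot': array([-1.572, -0.003, -2.523]), 'wrist_force': array([ 0.143, -0.966, -0.381]), 'moment': array([-0.105,  0.128, -0.012]), 'finger_gap': np.float64(93.849)} 1.1646129127975628
wing ang 0.6369671143324536 ((541.0096435546875, -96.34425354003906), (78.63036346435547, 27.654449462890625), 36.42594528198242)
top0 yellow 206 249.59223300970874 246.62135922330097 1.0513342100305938
top1 yellow 135 249.75555555555556 246.95555555555555 1.0572932479607546
```

View pics/top1.png

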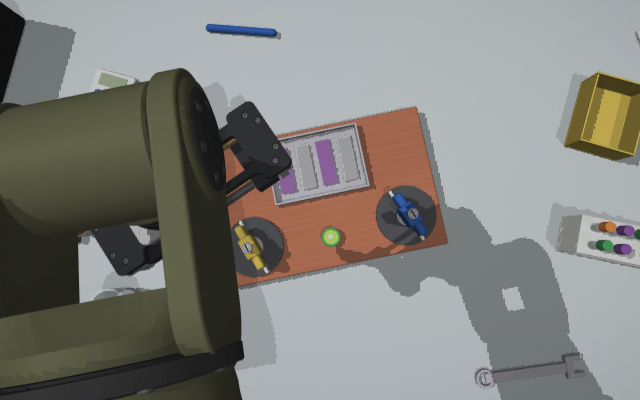

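The top view shows the blue wings along the marks, from (393,197) to (420,235), at 0.637 rad against 0.628–0.632 for the marks. The yellow nut is unchanged and the arm is clear of everything. Handing in.

```bash
python3 -c "
from cell import manip
print(manip.sign_off())"
```

```text
the job is handed in; nothing more can be done
None
```

I turned the blue nut about 0.82 rad clockwise with a 15 N grip until it came up tight, then let go, backed the arm clear and handed the job in at about 9.3 s.

- **Tightness:** I stopped when the turning moment jumped from about 0.04 to 0.36 N m. That is well above the nut's 0.06 N m friction and below the screw's 0.45 N m. With the small sensor offset added it may have been nearer 0.42 N m, so the margin was narrow.
- **Wing alignment:** the last top view puts the wings at 0.637 rad, against 0.628–0.632 rad for the white marks. The wrist view read slightly lower (0.604–0.608 rad), likely because the screw head and the camera's slanted view skew that estimate. In that picture the wings point straight at the visible mark.
- **Screw:** its slot still lies along the marks as it did at the start, so I saw no sign that it turned. I judged this by eye and did not measure it.
- **Yellow nut:** I never touched it, and its angle in the top view is unchanged within 0.01 rad. Fewer of its pixels were picked up in the last view (135 against 206).

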